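Load the table caddy

TASK

Load the wooden caddy for the dinner table: stand the yellow mustard bottle in the white ceramic drip cup, the glass jar of spread in the large terracotta cup, and the salt shaker and the red-capped spice jar in the two small terracotta cups, one in each and either way round. Set every piece down upright on the bottom of its cup without dropping it, and leave the washing-up liquid and the candle, which do not go on the table, standing where they are.

Things in the scene. Friction and masses are not known exactly. Their poses are not given: they have to be found in the camera images.
- mustard_bottle: Loose yellow plastic squeeze bottle of mustard with a yellow nozzle and a white tip, upright, 54 mm in diameter and straight up to 122 mm, nozzle to 160 mm, 0.25 kg. Origin: centre of its underside, z up. Grip the body in its upper part, fingertips 95 to 110 mm up. The tallest of the four: once in the caddy it is in the gripper's way.
- spread_jar: Loose glass jar of amber spread, orange label, grey metal lid, upright, 65 mm in diameter (62 to 63 at the lid), 92 mm tall, 0.34 kg. Origin: centre of its underside, z up. Grip it in its upper 40 mm, so that the fingertips stay above the rim of the cup.
- salt_shaker: Loose salt shaker, clear glass with a grey domed cap and grey contents, upright, 44 mm in diameter up to 74 mm height, cap 34 mm, 90 mm tall, 0.1 kg. Origin: centre of its underside, z up. Grip it in its upper 40 mm, so that the fingertips stay above the rim of the cup.
- spice_jar: Loose spice jar, clear glass with a brown label and a red cap, upright, 45 mm in diameter, 106 mm tall (cap from 85 mm up), 0.11 kg. Origin: centre of its underside, z up. Grip it in its upper 50 mm, so that the fingertips stay above the rim of the cup. Over the left of the worktop (y > 0.19 m) hangs a wall cabinet, 0.48 m up, its front at x = 0.60 m: keep the wrist clear.
- dish_soap: Loose plastic bottle of washing-up liquid, teal and yellow label, yellow nozzle cap, oval, 45 x 68 mm, 214 mm tall, upright. Looks like a second squeeze bottle; does not belong in the caddy. Origin: centre of its underside.
- candle_jar: Loose white candle in a clear open glass, 76 mm in diameter, 90 mm tall, upright. Looks like a second jar; does not belong in the caddy. Origin: centre of its underside.
- drip_cup: White ceramic cup, for the mustard, which drips, in one of the 2 x 2 places (90 mm apart) of the caddy: a square light wood tray, 194 mm wide, rim 24 mm tall, a brass handle at either end. Which cup stands where varies. 40 mm tall, outside diameter 78, inside 70, inner floor 5 mm above its origin. Origin: centre of underside, 6 mm above the worktop; x, y along the caddy's sides. Fixed.
- large_cup: Large terracotta cup, for the jar of spread, in another place of the caddy. 40 mm tall, outside diameter 87, inside 81, inner floor 5 mm above its origin. Origin: centre of underside, 6 mm above the worktop; x, y along the caddy's sides. Fixed.
- small_cup_a: Small terracotta cup, for the salt shaker or the spice jar, in another place of the caddy. 40 mm tall, outside diameter 67, inside 61, inner floor 5 mm above its origin. Origin: centre of underside, 6 mm above the worktop; x, y along the caddy's sides. Fixed.
- small_cup_b: The other small terracotta cup, just like the first. 40 mm tall, outside diameter 67, inside 61, inner floor 5 mm above its origin. Origin: centre of underside, 6 mm above the worktop; x, y along the caddy's sides. Fixed.

How it is judged:
At the end, for the whole second after the job is handed in: Mustard in the drip cup, spread jar in the large cup, salt and spice in one small cup each: within 14 mm of the cup's axis, on its floor (origin under 10 mm above the cup's), upright to 0.12 rad, released, at rest. Washing-up liquid and candle upright, moved less than 25 mm (horizontal distance between mustard_bottle and drip_cup below 0.014 m and z of mustard_bottle in the frame of drip_cup between 0 and 0.01 m and horizontal distance between spread_jar and large_cup below 0.014 m and z of spread_jar in the frame of large_cup between 0 and 0.01 m and (((horizontal distance between salt_shaker and small_cup_a below 0.014 m and z of salt_shaker in the frame of small_cup_a between 0 and 0.01 m) and (horizontal distance between spice_jar and small_cup_b below 0.014 m and z of spice_jar in the frame of small_cup_b between 0 and 0.01 m)) or ((horizontal distance between salt_shaker and small_cup_b below 0.014 m and z of salt_shaker in the frame of small_cup_b between 0 and 0.01 m) and (horizontal distance between spice_jar and small_cup_a below 0.014 m and z of spice_jar in the frame of small_cup_a between 0 and 0.01 m))) and angle between each of mustard_bottle, spread_jar, salt_shaker, spice_jar, dish_soap, candle_jar's own z axis and vertical below 0.12 rad and linear speed of each of mustard_bottle, spread_jar, salt_shaker, spice_jar below 0.02 m/s and angular speed of each of mustard_bottle, spread_jar, salt_shaker, spice_jar below 0.2 rad/s and distance of each of dish_soap, candle_jar from where it was at the start of the episode below 0.025 m); the robot touches nothing.
It fails at once if one of the four pieces falls freely faster than 0.75 m/s (dropped from more than about 3 cm, or thrown) ((linear speed of mustard_bottle above 0.75 m/s and contact force between mustard_bottle and the fingers below 0.05 N) or (linear speed of spread_jar above 0.75 m/s and contact force between spread_jar and the fingers below 0.05 N) or (linear speed of salt_shaker above 0.75 m/s and contact force between salt_shaker and the fingers below 0.05 N) or (linear speed of spice_jar above 0.75 m/s and contact force between spice_jar and the fingers below 0.05 N)).
It fails at once if the dish soap is shifted by more than 30 mm or knocked over (distance of dish_soap from where it was at the start of the episode above 0.03 m or angle between dish_soap's own z axis and vertical above 0.5 rad).
It fails at once if the candle jar is shifted by more than 30 mm or knocked over (distance of candle_jar from where it was at the start of the episode above 0.03 m or angle between candle_jar's own z axis and vertical above 0.5 rad).
It also fails if it takes over 109 s, if anything falls off the work surface, if the arm or the gripper's body presses on something with over 40 N, if the wrist force passes 120 N, or if a joint passes its speed limit or range.

ROBOT

A 7-joint arm with a two-finger parallel gripper is mounted at the origin on a cart in front of the work surface, level with it; the furniture and walls round the work are solid. World frame = base frame: x ahead of the robot, y to its left, z up, the work surface at z = 0. Lengths are in m, angles in rad, forces in N, time in s.
With the tool pointing down it reaches from about 0.4 to 0.875 m from the base axis. Payload 19.3 kg.
Tool frame: the origin (TCP) lies at the very end of the fingers, on their centre line; the grasp point (between the pads) lies 19 mm behind it; z points along the fingers, y is the line along which they close (so a half turn about z gives the same grasp; the last joint's range is limited). The gripper opens to 85 mm and grips with 20 to 120 N. Pads are 22 mm wide; open, the fingers measure 114 mm over their backs; the gripper's body (76 mm by 85 mm) begins 54 mm behind the grasp point. The pads swing forward as they close: fully open they stand 13 mm farther back than shut.
Start: joints at [1.236, 0.521, -0.036, 1.599, 0.021, 1.021, -0.113], TCP at [0.164, -0.603, 0.231] pointing down, gripper open.
Joint ranges: [-2.91, 2.91], [-0.3, 2.13], [-1.5, 1.42], [0.17, 2.43], [-1.26, 4.41], [0.16, 1.93], [-2.52, 2.52]. Speed limits (rad/s): [1.89, 1.89, 2.39, 2.39, 3.01, 3.01, 3.01].

INTERFACE

Orientations are given as [roll, pitch, yaw] about the fixed x, y, z axes, in that order (R = Rz(yaw) Ry(pitch) Rx(roll)).
In Python, from cell import observe, read_camera, calibration, job_done gives the robot as it stands. The module is installed in compiled form; this text tells all that it offers.
- The arm moves only by the tool apply_moves, never from a script. Its argument "targets" is a list of rows, each a list of 3 entries, a list of its own where there are three numbers: the opening, from 0 (shut) to 1 (fully open), then the shift along the tool's x, y, z in cm, then the turn about the tool's z in rad. A call has 1 to 20 rows; each row shifts and turns the commanded pose from where the row before left it, along the tool's axes as they then stand; what a row does not reach is not made up. A row lasts 1/10 s, in which the tool goes at most 50 mm and 8.59 degrees, less where a joint would pass 70% of its speed; a pose out of reach is approached as far as the arm can. A call is refused whole if a number of a shift passes 5 or a number of a turn 0.15, either way. A call with a gripper value outside its range is refused whole. The fingers move at their own pace and stop on an object; "grip_force" is the grip in N (left out, the last holds). Time passes only in rows, so rows that do not move let the fingers close. It gives the time, the measured TCP pose, the force, the opening and the grip force at its end, in the units of the state.
- observe(): the state, without advancing time (a new reading comes with each control period).
- read_camera(name): name is "side" or "top" or "wrist"; returns (picture, depth): 384x512x3 uint8, red, green, blue; 384x512 float32, m along the optical axis (not along the pixel's ray), 0 where there is no reading.
- calibration(name): a dict with "intrinsics" (3x3 intrinsics, pixels), "eye" and "orientation" of the camera in the world. Camera axes: x right, y up, looking along -z (the intrinsics and any distortion apply to the point x, -y, -z); pixel columns grow to the right and rows downward; lengths in m; the calibration is good to about 2 mm. The wrist camera is an equidistant fisheye: a pixel r from the principal point sees the ray r / f radians off the axis. A picture is of the moment at which its call begins: read the wrist's pose just before it. calibration takes no time and is no camera call; for the wrist camera it gives the pose at the moment of the call.
- job_done(): hands the job in; it is judged then, once.
The state is a dict: "time_s": time; "joints": joint angles; "qvel": joint speeds; "joint_torque": joint torques, N m; "eef_pos": TCP position; "tool_rot": TCP orientation; "ft_force": force on the tool from outside, world axes, zero at the start; "ft_torque": the same for the moment, N m; "gripper_width": finger opening in m; "grip_force": force on a finger pad.
Only numpy, scipy, OpenCV 4.12 (cv2) and the standard library are available. Lean on these libraries where they do the work, as an engineer would, in place of code of your own. Each camera call takes 0.05 s, during which the arm holds its last target. There are 200 camera calls.

## Working session

There is one attempt and no reset: what is moved stays moved. The work goes in short steps, Python scripts to look and compute and a tool call to move; the robot and the scene stay as the last step left them, time stands still between calls to the robot, and variables do not carry over. Pictures are saved under pics/ and viewed, at most 14 in all, crops included, and the job is handed in when it is done.

Besides the shell and the picture viewer there is one more tool, called after ">>>" by a JSON object that holds its "op" and its "data", one argument or row to a line. apply_moves: Moves the arm, as the interface text tells. Its arguments: {"type":"object","properties":{"targets":{"type":"array","items":{"type":"array"}},"grip_force":{"type":"number"}},"required":["targets"]}

```bash
mkdir -p pics; cat > h.py <<'E'
import numpy as np, cv2
from cell import observe, read_camera, calibration, job_done
from scipy.spatial.transform import Rotation as R
def rot(o):
    o=np.array(o,float)
    return o if o.shape==(3,3) else (R.from_euler('xyz',o).as_matrix() if o.size==3 else R.from_quat(o).as_matrix())
def cloud(d,c):
    K=np.array(c['intrinsics']);v,u=np.mgrid[:d.shape[0],:d.shape[1]]
    p=np.stack([(u-K[0,2])/K[0,0]*d,-(v-K[1,2])/K[1,1]*d,-d],-1)
    return p@rot(c['orientation']).T+np.array(c['eye'])
def save(n,rgb,s=1.5): cv2.imwrite('pics/'+n,cv2.resize(rgb[:,:,::-1],None,fx=s,fy=s))
E
python3 - <<'E'
from h import *
print(observe())
for n in('side','top','wrist'):
    c=calibration(n);print(n,c)
    p,d=read_camera(n);save(n+'0.png',p);np.savez(n+'0.npz',p=p,d=d)
    print((d>0).mean(),d.min(),d.max())
E
```

```text
{'time_s': 0.0, 'joints': array([ 1.23579386,  0.52198393, -0.03635106,  1.59997939,  0.02118342,
        1.02110838, -0.11278864]), 'qvel': array([-0.00023841,  0.0003614 ,  0.0009303 ,  0.00171139,  0.00105544,
        0.00057098, -0.0001724 ]), 'joint_torque': array([-3.12136126e-05, -9.27109981e+01,  1.98008001e+00, -3.69928122e+01,
        1.79407513e-02,  8.03102710e-03, -5.84754730e-05]), 'eef_pos': array([ 0.16347173, -0.60290489,  0.23075446]), 'tool_rot': array([-3.14049895e+00,  5.21202414e-05,  2.64815215e-01]), 'ft_force': array([ 0.66416491, -0.26572246,  0.32883675]), 'ft_torque': array([-0.02011238, -0.06423076, -0.0393361 ]), 'grip_force': 0.0, 'gripper_width': 0.08530380131986243}
side {'intrinsics': array([[410.36719875,   0.        , 250.89929392],
       [  0.        , 410.36719875, 190.54650732],
       [  0.        ,   0.        ,   1.        ]]), 'eye': array([-0.04444091,  1.02960979,  0.6518044 ]), 'orientation': array([ 1.09316566,  0.00817499, -2.70408248])}
0.9960734049479166 0.0 2.5710547
top {'intrinsics': array([[495.35605809,   0.        , 247.95097055],
       [  0.        , 495.35605809, 194.77077129],
       [  0.        ,   0.        ,   1.        ]]), 'eye': array([-0.56189477, -0.09951728,  1.55147718]), 'orientation': array([ 0.60713284, -0.00879846, -1.51209   ])}
0.747528076171875 0.0 2.6641057
wrist {'intrinsics': array([[297.31863964,   0.        , 257.36451422],
       [  0.        , 297.31863964, 188.36265712],
       [  0.        ,   0.        ,   1.        ]]), 'eye': array([ 0.23522342, -0.58297523,  0.37377467]), 'orientation': array([-2.95691520e-01,  1.23420384e-03, -1.30713199e+00])}
0.9927876790364584 0.0 1.8788053
```

View pics/side0.png

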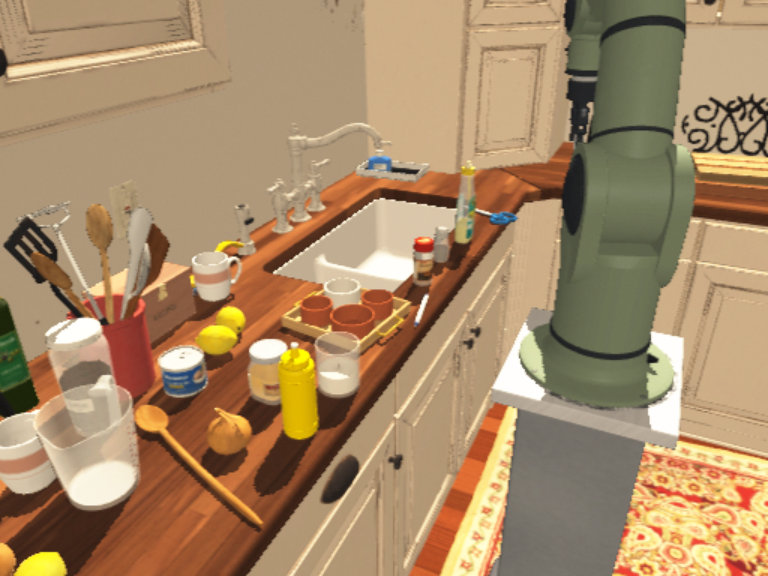

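View pics/top0.png

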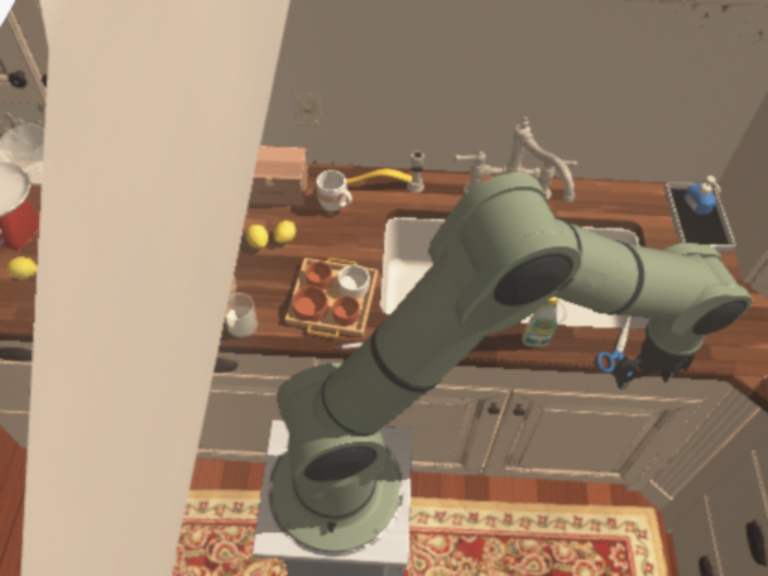

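Side view: the mustard is at (298,395), spread jar (268,370), candle (338,362), caddy (350,312) with the white cup at its back, spice (424,262), salt (441,245) and soap (466,205). In the top view the arm or cabinet hides everything except the caddy, candle and soap. I'll measure from the side view first.

```bash
cat >> h.py <<'E'
def fitcyl(P,r,eye):
    # circle of known radius through near-surface points (x,y), least squares
    from scipy.optimize import least_squares
    m=P[:,:2].mean(0); dirn=m-np.array(eye)[:2]; dirn/=np.linalg.norm(dirn)
    s=least_squares(lambda c:np.hypot(*(P[:,:2]-c).T)-r,m+dirn*r*.7,loss='soft_l1',f_scale=.003)
    return s.x,np.sqrt((s.fun**2).mean())
E
python3 - <<'E'
from h import *
z=np.load('side0.npz');p,d=z['p'],z['d'];c=calibration('side');X=cloud(d,c)
zt=np.load('top0.npz');ct=calibration('top');Xt=cloud(zt['d'],ct)
def box(u0,v0,u1,v1): 
    m=np.zeros(d.shape,bool);m[int(v0/1.5):int(v1/1.5),int(u0/1.5):int(u1/1.5)]=1;return m
B={'mustard':(275,345,320,440,.027,.02,.115),'spread':(248,338,290,405,.0325,.01,.085),'candle':(314,330,362,398,.038,.01,.085),'spice':(412,235,435,288,.0225,.01,.1),'salt':(433,225,450,265,.022,.01,.07),'soap':(455,160,476,245,.028,.02,.15)}
for n,b in B.items():
    m=box(*b[:4]);Q=X[m];zz=Q[:,2];
    med=np.median(Q[(zz>b[5])],0)
    k=(zz>b[5])&(zz<b[6])&(np.hypot(*(Q[:,:2]-med[:2]).T)<.06)
    cc,e=fitcyl(Q[k],b[4],c['eye'])
    near=np.hypot(*(Q[:,:2]-cc).T)<b[4]+.006
    print(n,cc.round(3),'rms',e.round(4),k.sum(),'ztop',Q[near][:,2].max().round(3))
# caddy: points z in 0.03..0.06 near
for nm,XX in(('side',X),('top',Xt)):
  for u,v in ([(350,312),(300,350)] if nm=='side' else [(335,298),(330,380),(240,315)]):
    print(nm,XX[int(v/1.5),int(u/1.5)].round(3))
hsv=cv2.cvtColor(p,cv2.COLOR_RGB2HSV)
hsvt=cv2.cvtColor(zt['p'],cv2.COLOR_RGB2HSV)
for nm,XX,hh in(('side',X,hsv),('top',Xt,hsvt)):
  z_=XX[...,2]
  k=(z_>.038)&(z_<.052)&(XX[...,0]>.35)&(XX[...,0]<.75)&(XX[...,1]>-.15)&(XX[...,1]<.25)
  n,l,s,cen=cv2.connectedComponentsWithStats(k.astype(np.uint8))
  for i in range(1,n):
    if s[i,4]>25:
      Q=XX[l==i]; print(nm,i,s[i,4],(cen[i]*1.5).round(0),Q.min(0).round(3),Q.max(0).round(3),((Q.min(0)+Q.max(0))/2).round(3),np.median(hh[l==i],0))
E
```

```text
mustard [0.395 0.39 ] rms 0.0011 790 ztop 0.161
spread [0.487 0.331] rms 0.0031 508 ztop 0.096
candle [0.393 0.266] rms 0.0021 972 ztop 0.093
spice [ 0.407 -0.17 ] rms 0.0023 319 ztop 0.109
salt [ 0.412 -0.305] rms 0.003 153 ztop 0.092
soap [ 0.402 -0.451] rms 0.0047 392 ztop 0.216
side [0.472 0.068 0.028]
side [0.393 0.375 0.142]
top [0.49  0.043 0.006]
top [ 0.019 -0.005  0.454]
top [0.391 0.261 0.052]
side 1 27 [419. 269.] [ 0.393 -0.15   0.038] [ 0.422 -0.143  0.052] [ 0.407 -0.147  0.045] [ 17. 134. 185.]
side 2 284 [329. 295.] [ 0.485 -0.037  0.038] [0.572 0.126 0.049] [0.528 0.044 0.044] [ 18.   65.  208.5]
side 3 326 [361. 309.] [ 0.403 -0.021  0.038] [0.492 0.15  0.05 ] [0.448 0.065 0.044] [  8. 187. 162.]
side 5 130 [229. 316.] [0.643 0.179 0.038] [0.697 0.225 0.052] [0.67  0.202 0.045] [ 26. 223. 246.]
top 1 86 [283. 230.] [0.644 0.167 0.038] [0.699 0.22  0.052] [0.671 0.193 0.045] [ 24.  153.5 232. ]
top 4 73 [318. 271.] [0.503 0.057 0.039] [0.575 0.122 0.052] [0.539 0.09  0.045] [  9. 146. 153.]
top 6 93 [353. 276.] [ 0.485 -0.038  0.039] [0.571 0.038 0.052] [ 0.528 -0.     0.045] [ 17.  58. 191.]
top 7 97 [309. 301.] [0.403 0.06  0.038] [0.493 0.143 0.051] [0.448 0.101 0.045] [  9. 146. 147.]
top 8 66 [344. 306.] [ 0.403 -0.019  0.038] [0.473 0.045 0.052] [0.438 0.013 0.045] [  9. 141. 150.]
```

View pics/wrist0.png

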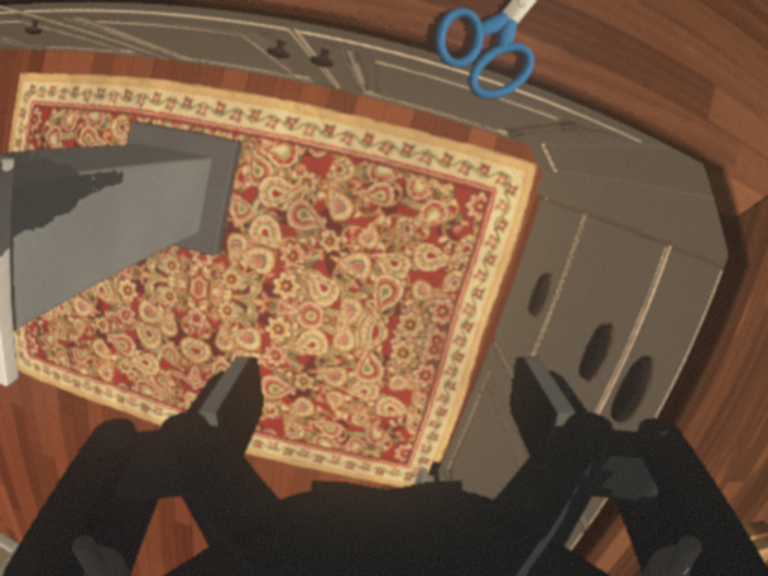

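The four cups measure 90 mm apart, centred at (0.488, 0.051) with yaw about -0.12. All six objects come out at the right heights. I'll use one tool yaw, 0.67, along the caddy diagonal so the fingers clear the neighbouring cups. First I raise and turn.

>>> {"op": "apply_moves", "data": {
  "targets": [
    [1,[0,0,-2],-0.135],
    [1,[0,0,-2.5],-0.135],
    [1,[0,0,-2.5],-0.135],
    [1,[0,0,0],0]
  ],
  "grip_force": 40
}}

```text
time_s: 0.55
eef_pos: [0.1638, -0.6043, 0.3043]
tool_rot: [3.138, 0.001, 0.674]
ft_force: [-0.7, -0.2, 0.4]
gripper_width: 0.0855
grip_force: 0.0
```

```bash
cat >> h.py <<'E'
def go(x,y,z,yaw=None):
    o=observe();p=np.array(o['eef_pos']);Rm=rot(o['tool_rot'])
    t=Rm.T@(np.array([x,y,z])-p)*100
    print('t',round(o['time_s'],2),'pos',p.round(4),'rpy',np.array(o['tool_rot']).round(3),'w',round(o['gripper_width'],4),'q',np.array(o['joints']).round(2))
    print('shift cm',t.round(2),'norm',np.linalg.norm(t).round(1))
E
python3 -c "
from h import *
go(.40,-.28,.30)"
```

```text
t 0.55 pos [ 0.1638 -0.6043  0.3043] rpy [3.138e+00 1.000e-03 6.740e-01] w 0.0855 q [ 1.3   0.46 -0.13  1.51  0.06  1.18  0.26]
shift cm [ 38.7  -10.59   0.34] norm 40.1
```

>>> {"op": "apply_moves", "data": {
  "targets": [
    [1,[1.6,-0.4,0],0],
    [1,[3.2,-0.9,0],0],
    [1,[3.2,-0.9,0],0],
    [1,[3.2,-0.9,0],0],
    [1,[3.2,-0.9,0],0],
    [1,[3.2,-0.9,0],0],
    [1,[3.2,-0.9,0],0],
    [1,[3.2,-0.9,0],0],
    [1,[3.2,-0.9,0],0],
    [1,[3.2,-0.9,0],0],
    [1,[3.2,-0.9,0],0],
    [1,[3.2,-0.9,0],0],
    [1,[1.9,-0.3,0],0],
    [1,[0,0,0],0],
    [1,[0,0,0],0]
  ]
}}

```text
time_s: 2.05
eef_pos: [0.4008, -0.2793, 0.3007]
tool_rot: [-3.141, 0.0, 0.67]
ft_force: [0.9, -0.2, -0.4]
gripper_width: 0.0854
grip_force: 0.0
```

```bash
python3 - <<'E'
from h import *
go(.412,-.305,.30)
c=calibration('wrist');p,d=read_camera('wrist');save('w1.png',p);np.savez('w1.npz',p=p,d=d,**{k:np.array(v) for k,v in c.items()})
E
```

```text
t 2.05 pos [ 0.4008 -0.2793  0.3007] rpy [-3.141  0.     0.67 ] w 0.0854 q [ 0.76  0.24 -0.32  1.85  0.09  1.07 -0.5 ]
shift cm [-0.72  2.71  0.07] norm 2.8
```

View pics/w1.png

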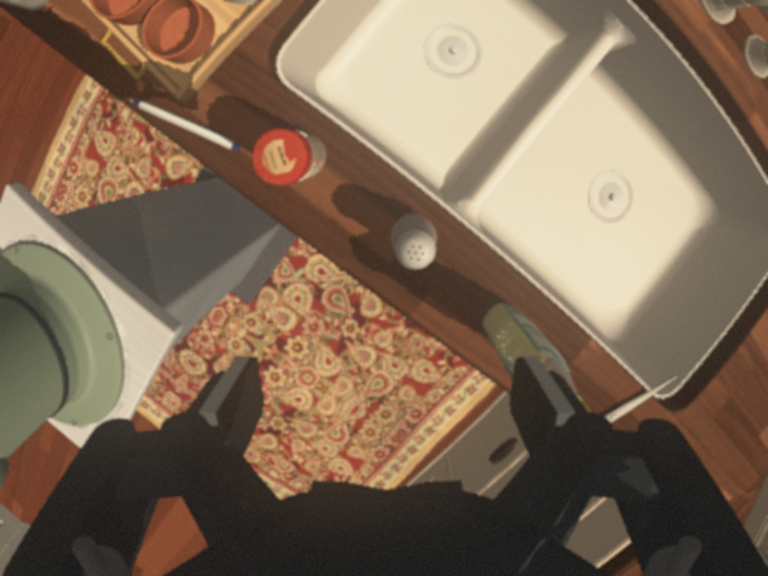

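Wrist view: the red cap is at (283,157), the salt cap at (415,245) and the soap at (525,340). I'll cast the fisheye rays and compare them with the side view.

```bash
cat >> h.py <<'E'
def fray(u,v,c):
    K=np.array(c['intrinsics']);x=(u-K[0,2]);y=(v-K[1,2]);r=np.hypot(x,y);th=r/K[0,0]
    s=np.where(r>0,np.sin(th)/np.maximum(r,1e-9),1/K[0,0])
    return np.stack([x*s,-y*s,-np.cos(th)],-1)@rot(c['orientation']).T
def fcloud(d,c):
    v,u=np.mgrid[:d.shape[0],:d.shape[1]].astype(float)
    K=np.array(c['intrinsics']);th=np.hypot(u-K[0,2],v-K[1,2])/K[0,0]
    return fray(u,v,c)*(d/np.cos(th))[...,None]+np.array(c['eye'])
def pray(u,v,c):
    K=np.array(c['intrinsics']);r=np.array([(u-K[0,2])/K[0,0],-(v-K[1,2])/K[1,1],-1.])@rot(c['orientation']).T
    return r/np.linalg.norm(r)
def plane(e,r,z): return np.array(e)+r*(z-e[2])/r[2]
def cross(e1,r1,e2,r2):
    A=np.stack([r1,-r2],1);t=np.linalg.lstsq(A,np.array(e2)-np.array(e1),rcond=None)[0]
    a=e1+t[0]*r1;b=e2+t[1]*r2;return (a+b)/2,np.linalg.norm(a-b)
E
python3 - <<'E'
from h import *
z=np.load('w1.npz');c={k:z[k] for k in('intrinsics','eye','orientation')};X=fcloud(z['d'],c)
cs=calibration('side')
for n,ctr,h,r,ps in(('spice',(.407,-.17),.106,.0225,(424,240)),('salt',(.412,-.305),.09,.017,(441.5,228)),('soap',(.402,-.451),.214,.02,None)):
    k=(np.hypot(X[...,0]-ctr[0],X[...,1]-ctr[1])<.06)&(X[...,2]>h-.008)&(X[...,2]<h+.012)
    v,u=np.nonzero(k)
    if len(u)<5: print(n,len(u));continue
    (cu,cv),rad=cv2.minEnclosingCircle(np.stack([u,v],1).astype(np.float32))
    q=X[k]; ray=fray(np.float64(cu),np.float64(cv),c)
    print(n,len(u),'px',cu,cv,'depth c',((q.min(0)+q.max(0))/2).round(4),'size',(q.max(0)-q.min(0)).round(3),'plane',plane(c['eye'],ray,h).round(4),'zmax',q[:,2].max().round(4))
    if ps: print('  tri',cross(c['eye'],ray,cs['eye'],pray(ps[0]/1.5,ps[1]/1.5,cs)))
E
```

```text
spice 1105 px 186.9339599609375 104.08490753173828 depth c [ 0.4067 -0.17    0.1036] size [0.043 0.043 0.011] plane [ 0.4072 -0.1707  0.106 ] zmax 0.109
  tri (array([ 0.40553559, -0.1711946 ,  0.105356  ]), np.float64(0.0033250973767388887))
salt 442 px 277.0 166.5 depth c [ 0.4099 -0.3018  0.0867] size [0.031 0.031 0.009] plane [ 0.411  -0.3006  0.09  ] zmax 0.0914
  tri (array([ 0.40931951, -0.3020171 ,  0.08529401]), np.float64(0.0023290961196317968))
soap 0
```

>>> {"op": "apply_moves", "data": {
  "targets": [
    [1,[-0.7,2.3,1],0],
    [1,[0,0,2.5],0],
    [1,[0,0,3],0],
    [1,[0,0,3],0],
    [1,[0,0,3],0],
    [1,[0,0,3],0],
    [1,[0,0,3],0],
    [1,[0,0,3],0],
    [1,[0,0,2],0],
    [1,[0,0,1.5],0],
    [1,[0,0,0.6],0],
    [1,[0,0,0],0]
  ]
}}

```text
time_s: 3.3
eef_pos: [0.4091, -0.3024, 0.0448]
tool_rot: [-3.14, 0.001, 0.669]
ft_force: [-0.8, 0.5, -0.2]
gripper_width: 0.0854
grip_force: 0.0
```

```bash
python3 - <<'E'
from h import *
go(.410,-.302,.044)
E
```

```text
t 3.3 pos [ 0.4091 -0.3024  0.0448] rpy [-3.14e+00  1.00e-03  6.69e-01] w 0.0854 q [ 0.68  0.64 -0.22  2.03  0.27  0.51 -0.63]
shift cm [0.09 0.02 0.08] norm 0.1
```

>>> {"op": "apply_moves", "data": {
  "targets": [
    [0.6,[0,0,0],0],
    [0.5,[0,0,0],0],
    [0.3,[0,0,0],0],
    [0,[0,0,0],0],
    [0,[0,0,0],0],
    [0,[0,0,0],0],
    [0,[0,0,0],0],
    [0,[0,0,0],0]
  ],
  "grip_force": 30
}}

```text
time_s: 4.1
eef_pos: [0.4105, -0.3026, 0.046]
tool_rot: [3.14, -0.0, 0.67]
ft_force: [-0.6, -0.3, 8.4]
gripper_width: 0.0345
grip_force: 29.4
```

The width of 34.5 mm shows the pads closed on the cap, so I'll reopen and grip lower.

>>> {"op": "apply_moves", "data": {
  "targets": [
    [0.4,[0,0,0],0],
    [0.8,[0,0,0],0],
    [1,[0,0,0],0],
    [1,[0,0,0],0],
    [1,[0,0,0.5],0],
    [1,[0,0,0.4],0],
    [1,[0,0,0],0],
    [0.6,[0,0,0],0],
    [0.5,[0,0,0],0],
    [0.3,[0,0,0],0],
    [0,[0,0,0],0],
    [0,[0,0,0],0],
    [0,[0,0,0],0],
    [0,[0,0,0],0],
    [0,[0,0,0],0]
  ],
  "grip_force": 30
}}

```text
time_s: 5.6
eef_pos: [0.4102, -0.3024, 0.0367]
tool_rot: [3.141, -0.0, 0.67]
ft_force: [0.1, 0.7, 4.6]
gripper_width: 0.0373
grip_force: 29.4
```

```bash
python3 - <<'E'
from h import *
go(.410,-.302,.21)
go(.438,.013,.21)
c=calibration('wrist');p,d=read_camera('wrist');save('w2.png',p)
E
```

```text
t 5.6 pos [ 0.4102 -0.3024  0.0367] rpy [ 3.141 -0.     0.67 ] w 0.0373 q [ 0.68  0.65 -0.21  2.03  0.28  0.49 -0.64]
shift cm [ 1.000e-02 -3.000e-02 -1.733e+01] norm 17.3
t 5.6 pos [ 0.4102 -0.3024  0.0367] rpy [ 3.141 -0.     0.67 ] w 0.0373 q [ 0.68  0.65 -0.21  2.03  0.28  0.49 -0.64]
shift cm [ 21.76 -22.99 -17.34] norm 36.1
```

View pics/w2.png

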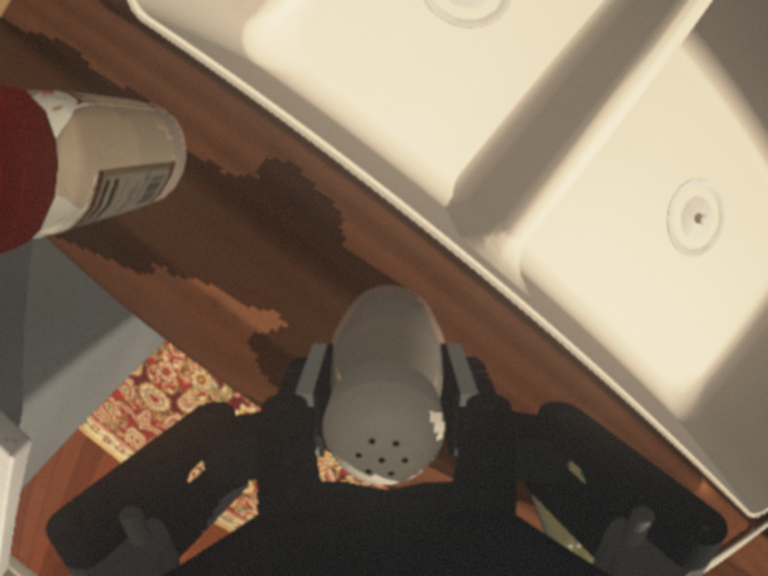

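The width is still only 37 mm, short of the 44 mm body. I'll check finger height and shaker profile from the side.

```bash
python3 - <<'E'
from h import *
p,d=read_camera('side');cv2.imwrite('pics/s2.png',cv2.resize(p[120:190,260:330,::-1],None,fx=8,fy=8,interpolation=cv2.INTER_CUBIC))
z=np.load('side0.npz');c=calibration('side');X=cloud(z['d'],c)
k=(np.hypot(X[...,0]-.41,X[...,1]+.302)<.035)
cr=np.array([1,0.0])  # widths across viewing direction
dr=np.array([.41,-.302])-np.array(c['eye'])[:2];dr/=np.linalg.norm(dr);n=np.array([-dr[1],dr[0]])
for a in np.arange(.01,.095,.008):
    q=X[k&(X[...,2]>a)&(X[...,2]<a+.008)]
    if len(q): s=q[:,:2]@n; print(round(a,3),len(q),'w',round(np.ptp(s)*1000,1))
E
```

```text
0.01 18 w 29.7
0.018 21 w 36.7
0.026 17 w 36.9
0.034 25 w 33.3
0.042 18 w 33.1
0.05 24 w 33.1
0.058 21 w 33.1
0.066 18 w 33.1
0.074 19 w 29.1
0.082 28 w 25.7
0.09 2 w 3.7
```

View pics/s2.png

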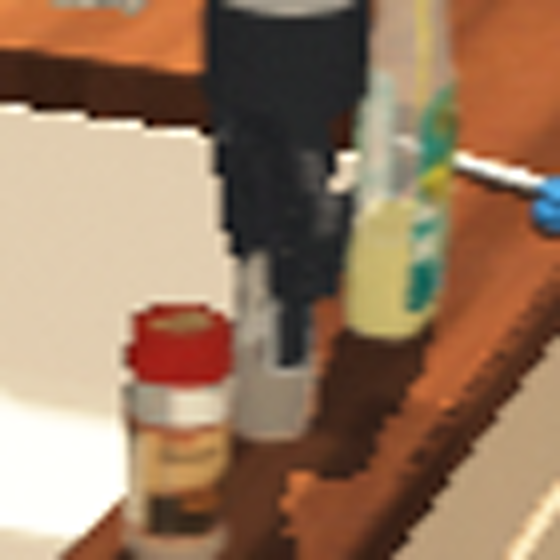

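The side crop shows the fingertip about 35 mm up a sound upright shaker. The glass body itself is narrower, about 33–37 mm, so both grips were on it. I'll regrip 9 mm higher to clear the rim and then lift.

>>> {"op": "apply_moves", "data": {
  "targets": [
    [0.6,[0,0,0],0],
    [0.7,[0,0,0],0],
    [0.7,[0,0,-0.4],0],
    [0.7,[0,0,-0.5],0],
    [0.5,[0,0,0],0],
    [0.3,[0,0,0],0],
    [0,[0,0,0],0],
    [0,[0,0,0],0],
    [0,[0,0,0],0],
    [0,[0,0,0],0],
    [0,[0,0,-0.5],0],
    [0,[0,0,-1],0],
    [0,[0,0,-2],0],
    [0,[0,0,-3],0],
    [0,[0,0,-3],0],
    [0,[0,0,-3],0],
    [0,[0,0,-2],0],
    [0,[0,0,-1.5],0],
    [0,[0,0,0],0]
  ],
  "grip_force": 30
}}

```text
time_s: 7.6
eef_pos: [0.4105, -0.3027, 0.2075]
tool_rot: [3.138, -0.001, 0.67]
ft_force: [-0.0, 0.2, -1.3]
gripper_width: 0.0344
grip_force: 29.8
```

```bash
python3 - <<'E'
from h import *
go(.438,.012,.205)
E
```

```text
t 7.6 pos [ 0.4105 -0.3027  0.2075] rpy [ 3.138e+00 -1.000e-03  6.700e-01] w 0.0344 q [ 0.76  0.38 -0.31  1.92  0.15  0.86 -0.53]
shift cm [ 21.69 -22.97   0.2 ] norm 31.6
```

>>> {"op": "apply_moves", "data": {
  "targets": [
    [0,[0.8,-0.9,0],0],
    [0,[2,-2.1,0],0],
    [0,[2,-2.1,0],0],
    [0,[2,-2.1,0],0],
    [0,[2,-2.1,0],0],
    [0,[2,-2.1,0],0],
    [0,[2,-2.1,0],0],
    [0,[2,-2.1,0],0],
    [0,[2,-2.1,0],0],
    [0,[2,-2.1,0],0],
    [0,[2,-2.1,0],0],
    [0,[0.9,-1.1,0],0],
    [0,[0,0,0],0],
    [0,[0,0,0],0]
  ]
}}

```text
time_s: 9.0
eef_pos: [0.4366, 0.0128, 0.2047]
tool_rot: [-3.141, 0.001, 0.671]
ft_force: [1.1, -0.1, -1.2]
gripper_width: 0.0347
grip_force: 29.8
```

```bash
python3 - <<'E'
from h import *
go(.438,.012,.058)
c=calibration('wrist');p,d=read_camera('wrist');save('w3.png',p);np.savez('w3.npz',p=p,d=d,**{k:np.array(v) for k,v in c.items()})
X=fcloud(d,c);hs=cv2.cvtColor(p,cv2.COLOR_RGB2HSV)
for nm,ctr in(('D',(.5273,.0008)),('S1',(.5385,.09)),('L',(.4492,.1012)),('S2',(.438,.012)),('mustard',(.395,.39)),('spread',(.487,.331)),('candle',(.393,.266))):
    k=(np.hypot(X[...,0]-ctr[0],X[...,1]-ctr[1])<.05)
    k&=((X[...,2]>.038)&(X[...,2]<.056)) if len(nm)<3 else (X[...,2]>.07)
    q=X[k]
    if len(q)>10: print(nm,len(q),((q.min(0)+q.max(0))/2).round(4),np.ptp(q,0).round(3),'z',np.percentile(q[:,2],[50,95]).round(4))
E
```

```text
t 9.0 pos [0.4366 0.0128 0.2047] rpy [-3.141e+00  1.000e-03  6.710e-01] w 0.0347 q [ 0.21  0.29 -0.45  2.08  0.17  0.81 -1.24]
shift cm [ 0.08  0.16 14.67] norm 14.7
D 1033 [0.5261 0.0011 0.0433] [0.078 0.077 0.011] z [0.046  0.0474]
S1 789 [0.5302 0.0902 0.0433] [0.083 0.067 0.011] z [0.0459 0.0474]
L 932 [0.4494 0.1019 0.0432] [0.086 0.086 0.01 ] z [0.046  0.0475]
S2 563 [0.4377 0.0207 0.0433] [0.066 0.083 0.011] z [0.046  0.0473]
mustard 398 [0.4002 0.3771 0.0819] [0.045 0.033 0.024] z [0.0798 0.0911]
candle 1840 [0.3938 0.2651 0.0813] [0.075 0.077 0.023] z [0.0832 0.0909]
```

View pics/w3.png

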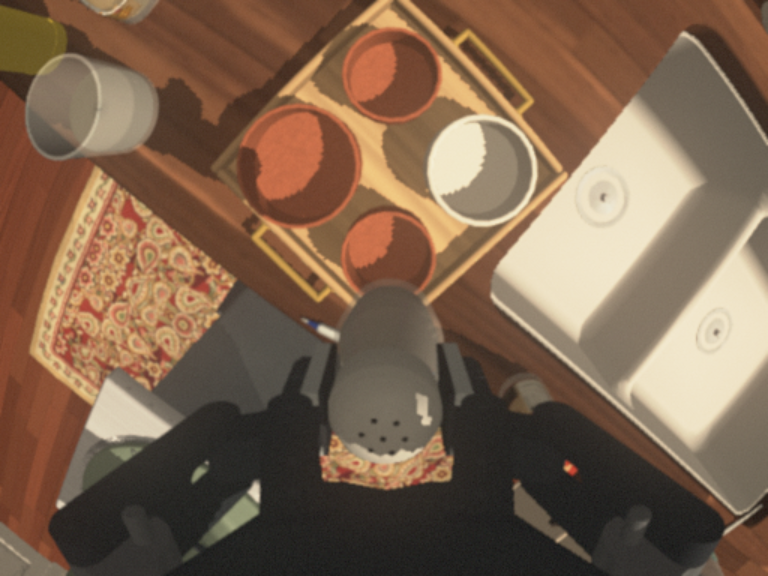

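Wrist view: the cups are at (392,75) far small, (300,165) large, (483,168) white and (390,252) near small. They agree with the top view within about 1 mm, with rims at 46 mm. Lowering the salt into the near small cup.

>>> {"op": "apply_moves", "data": {
  "targets": [
    [0,[0.1,0.1,1],0],
    [0,[0,0,2],0],
    [0,[0,0,3],0],
    [0,[0,0,3],0],
    [0,[0,0,2],0],
    [0,[0,0,1.5],0],
    [0,[0,0,1],0],
    [0,[0,0,0.5],0],
    [0,[0,0,0.3],0],
    [0,[0,0,0.3],0],
    [0,[0,0,0],0],
    [0,[0,0,0],0]
  ]
}}

```text
time_s: 10.25
eef_pos: [0.4389, 0.0126, 0.0596]
tool_rot: [3.141, -0.001, 0.67]
ft_force: [0.9, 0.2, -1.1]
gripper_width: 0.0345
grip_force: 29.8
```

>>> {"op": "apply_moves", "data": {
  "targets": [
    [0,[0,0,0.15],0],
    [0,[0,0,0.1],0],
    [0,[0,0,0],0]
  ]
}}

```text
time_s: 10.55
eef_pos: [0.4389, 0.0127, 0.057]
tool_rot: [3.141, -0.001, 0.67]
ft_force: [-0.6, 0.3, 3.0]
gripper_width: 0.0343
grip_force: 30.3
```

>>> {"op": "apply_moves", "data": {
  "targets": [
    [0.5,[0,0,0],0],
    [0.6,[0,0,0],0],
    [0.75,[0,0,0],0],
    [0.75,[0,0,0],0],
    [0.75,[0,0,-1],0],
    [0.75,[0,0,-2],0],
    [0.75,[0,0,-3],0],
    [0.75,[0,0,-3.3],0],
    [1,[0,0,-3],0],
    [1,[0,0,-2],0],
    [1,[-1.9,1.7,0],0],
    [1,[-2,1.8,0],0],
    [1,[-2,1.8,0],0],
    [1,[-2,1.8,0],0],
    [1,[-2,1.8,0],0],
    [1,[-2,1.8,0],0],
    [1,[-1.9,1.7,0],0],
    [1,[0,0,0],0],
    [1,[0,0,0],0]
  ]
}}

```text
time_s: 12.45
eef_pos: [0.4073, -0.1702, 0.2003]
tool_rot: [3.142, -0.0, 0.669]
ft_force: [0.1, 0.3, -0.3]
gripper_width: 0.0853
grip_force: 0.0
```

```bash
python3 - <<'E'
from h import *
go(.407,-.17,.055)
c=calibration('side');p,d=read_camera('side');X=cloud(d,c)
k=(X[...,2]>.055)&(X[...,2]<.125)&(np.hypot(X[...,0]-.438,X[...,1]-.012)<.03);q=X[k]
print(len(q),q.min(0),q.max(0))
cv2.imwrite('pics/s3.png',cv2.resize(p[130:260,170:330,::-1],None,fx=4,fy=4,interpolation=cv2.INTER_CUBIC))
c=calibration('wrist');p,d=read_camera('wrist');X=fcloud(d,c)
k=(X[...,2]>.096)&(X[...,2]<.118)&(np.hypot(X[...,0]-.407,X[...,1]+.17)<.04);q=X[k]
print('spice',len(q),((q.min(0)+q.max(0))/2).round(4),np.ptp(q,0).round(3))
E
```

```text
t 12.45 pos [ 0.4073 -0.1702  0.2003] rpy [ 3.142 -0.     0.669] w 0.0853 q [ 0.58  0.29 -0.38  2.08  0.15  0.79 -0.8 ]
shift cm [-0.02 -0.04 14.53] norm 14.5
180 [0.41977157 0.00176299 0.05523874] [0.45537611 0.03504265 0.10341578]
spice 2130 [ 0.4067 -0.1695  0.1025] [0.044 0.044 0.013]
```

View pics/s3.png

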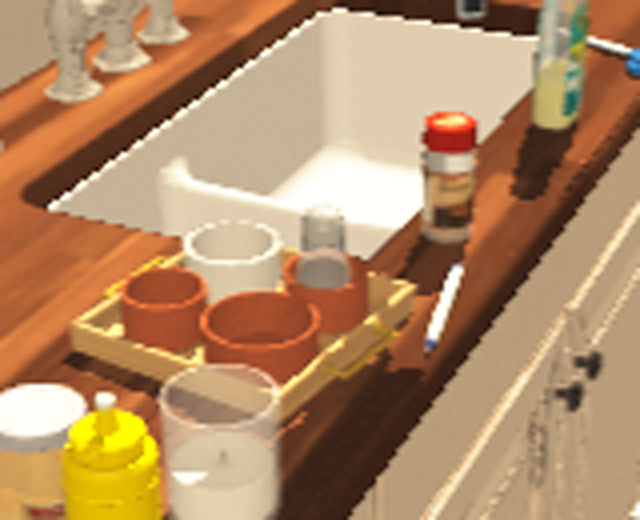

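The crop shows the salt upright in the near small cup at (325,270), top 103 mm up as expected. Next, the spice jar.

>>> {"op": "apply_moves", "data": {
  "targets": [
    [1,[0,0,1.5],0],
    [1,[0,0,3],0],
    [1,[0,0,3],0],
    [1,[0,0,3],0],
    [1,[0,0,2.5],0],
    [1,[0,0,1.5],0],
    [0.7,[0,0,0],0],
    [0.5,[0,0,0],0],
    [0.3,[0,0,0],0],
    [0,[0,0,0],0],
    [0,[0,0,0],0],
    [0,[0,0,0],0],
    [0,[0,0,0],0]
  ],
  "grip_force": 30
}}

```text
time_s: 13.85
eef_pos: [0.408, -0.1702, 0.0558]
tool_rot: [3.14, -0.001, 0.67]
ft_force: [-1.2, 3.2, 7.3]
gripper_width: 0.044
grip_force: 29.8
```

>>> {"op": "apply_moves", "data": {
  "targets": [
    [0,[0,0,-0.5],0],
    [0,[0,0,-1.5],0],
    [0,[0,0,-3],0],
    [0,[0,0,-3.5],0],
    [0,[0,0,-3.5],0],
    [0,[0,0,-2.5],0],
    [0,[0,0,-1.5],0],
    [0,[1.4,-0.7,0],0],
    [0,[2.5,-1.2,0],0],
    [0,[2.5,-1.2,0],0],
    [0,[2.5,-1.1,0],0],
    [0,[2.5,-1.2,0],0],
    [0,[2.5,-1.1,0],0],
    [0,[2.5,-1.2,0],0],
    [0,[2.5,-1.2,0],0],
    [0,[2.5,-1.2,0],0],
    [0,[2.5,-1.2,0],0],
    [0,[2.5,-1,0],0],
    [0,[0,0,0],0],
    [0,[0,0,0],0]
  ]
}}

```text
time_s: 15.85
eef_pos: [0.5379, 0.0902, 0.2153]
tool_rot: [3.141, -0.0, 0.671]
ft_force: [0.1, -1.1, -0.7]
gripper_width: 0.044
grip_force: 30.9
```

```bash
python3 - <<'E'
from h import *
go(.5385,.09,.0675)
E
```

```text
t 15.85 pos [0.5379 0.0902 0.2153] rpy [ 3.141 -0.     0.671] w 0.044 q [ 0.07  0.45 -0.47  1.81  0.24  0.94 -1.4 ]
shift cm [ 0.03  0.06 14.78] norm 14.8
```

>>> {"op": "apply_moves", "data": {
  "targets": [
    [0,[0,0,1],0],
    [0,[0,0,2],0],
    [0,[0,0,3],0],
    [0,[0,0,3],0],
    [0,[0,0,2],0],
    [0,[0,0,1.6],0],
    [0,[0,0,1],0],
    [0,[0,0,0.6],0],
    [0,[0,0,0.3],0],
    [0,[0,0,0.2],0],
    [0,[0,0,0.15],0],
    [0,[0,0,0],0],
    [0,[0,0,0],0]
  ]
}}

```text
time_s: 17.15
eef_pos: [0.5384, 0.0901, 0.0669]
tool_rot: [3.141, -0.001, 0.67]
ft_force: [-0.5, 0.8, 5.5]
gripper_width: 0.0436
grip_force: 31.3
```

>>> {"op": "apply_moves", "data": {
  "targets": [
    [0.6,[0,0,0],0],
    [0.7,[0,0,0],0],
    [0.8,[0,0,0],0],
    [0.8,[0,0,0],0],
    [0.8,[0,0,-1],0],
    [0.8,[0,0,-2],0],
    [0.8,[0,0,-3],0],
    [1,[0,0,-3],0],
    [1,[0,0,-3],0],
    [1,[0,0,-2.3],0],
    [1,[1,-2.3,0],0],
    [1,[1.4,-2.8,0],0],
    [1,[1.4,-2.8,0],0],
    [1,[1.4,-2.8,0],0],
    [1,[1.4,-2.8,0],0],
    [1,[1.4,-2.8,0],0],
    [1,[1,-2,0],0],
    [1,[0,0,0],0],
    [1,[0,0,0],0]
  ]
}}

```text
time_s: 19.05
eef_pos: [0.4949, 0.2894, 0.2097]
tool_rot: [3.141, -0.0, 0.671]
ft_force: [-0.4, 0.0, -0.5]
gripper_width: 0.0855
grip_force: 0.0
```

```bash
python3 - <<'E'
from h import *
c=calibration('wrist');p,d=read_camera('wrist');X=fcloud(d,c);save('w4.png',p)
go(.487,.331,.055)
for nm,ctr,a,b in(('spread',(.487,.331),.083,.105),('mustard',(.395,.39),.112,.128),('spice',(.5385,.09),.1,.13),('candle',(.393,.266),.075,.1)):
    k=(X[...,2]>a)&(X[...,2]<b)&(np.hypot(X[...,0]-ctr[0],X[...,1]-ctr[1])<.05);q=X[k]
    if len(q): print(nm,len(q),((q.min(0)+q.max(0))/2).round(4),np.ptp(q,0).round(3),q[:,2].max())
c=calibration('side');p,d=read_camera('side');X=cloud(d,c)
k=(X[...,2]>.06)&(X[...,2]<.135)&(np.hypot(X[...,0]-.5385,X[...,1]-.09)<.03);q=X[k]
print('spice side',len(q),q.min(0),q.max(0),fitcyl(q[(q[:,2]<.1)],.0225,c['eye']))
E
```

```text
t 19.1 pos [0.4952 0.2887 0.2097] rpy [3.141 0.    0.669] w 0.0857 q [-0.28  0.5  -0.5   1.74  0.28  0.97 -1.78]
shift cm [ 1.98 -3.83 15.46] norm 16.1
spread 3590 [0.489  0.3304 0.0893] [0.062 0.062 0.013] 0.09558687685650863
mustard 940 [0.3996 0.3895 0.12  ] [0.046 0.053 0.016] 0.1279935545962279
spice 1163 [0.5366 0.0916 0.1097] [0.045 0.045 0.019] 0.11938515265888211
candle 1485 [0.3932 0.2662 0.0838] [0.077 0.076 0.017] 0.09246161542636383
spice side 333 [0.51263007 0.0689776  0.06118344] [0.55503573 0.1167765  0.12157718] (array([0.53712052, 0.09056181]), np.float64(0.0019962575715893323))
```

View pics/w4.png

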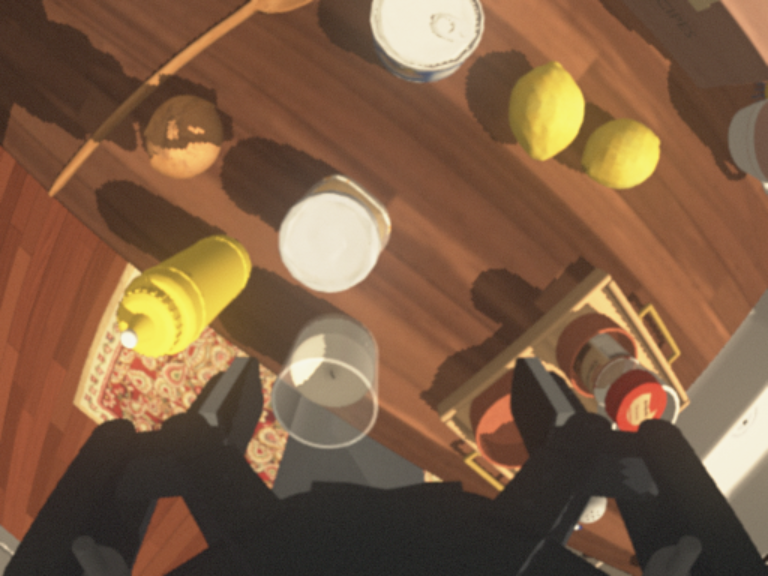

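Wrist view: the spread lid is at (330,240), mustard at (180,310), candle at (330,380), and the spice stands in its cup at (620,380). Now the spread jar.

>>> {"op": "apply_moves", "data": {
  "targets": [
    [1,[1,-1.9,0],0],
    [1,[1,-1.8,0],0],
    [1,[0,0,2],0],
    [1,[0,0,3],0],
    [1,[0,0,3],0],
    [1,[0,0,3],0],
    [1,[0,0,2.5],0],
    [1,[0,0,1.5],0],
    [1,[0,0,0.7],0],
    [0.9,[0,0,0],0],
    [0.8,[0,0,0],0],
    [0.6,[0,0,0],0],
    [0.3,[0,0,0],0],
    [0,[0,0,0],0],
    [0,[0,0,0],0],
    [0,[0,0,0],0],
    [0,[0,0,0],0]
  ],
  "grip_force": 45
}}

```text
time_s: 20.85
eef_pos: [0.4888, 0.3305, 0.0542]
tool_rot: [3.14, -0.002, 0.669]
ft_force: [-1.6, -4.7, 10.6]
gripper_width: 0.0678
grip_force: 46.8
```

>>> {"op": "apply_moves", "data": {
  "targets": [
    [0,[0,0,-0.4],0],
    [0,[0,0,-1.1],0],
    [0,[0,0,-2.5],0],
    [0,[0,0,-3.5],0],
    [0,[0,0,-3.5],0],
    [0,[0,0,-3],0],
    [0,[0,0,-2],0],
    [0,[-0.9,0.8,0],0],
    [0,[-2,1.8,0],0],
    [0,[-2,1.8,0],0],
    [0,[-2,1.8,0],0],
    [0,[-2,1.8,0],0],
    [0,[-2,1.8,0],0],
    [0,[-2,1.8,0],0],
    [0,[-2,1.8,0],0],
    [0,[-1.5,1.3,0],0],
    [0,[-0.9,0.8,0],0],
    [0,[0,0,0],0],
    [0,[0,0,0],0]
  ]
}}

```text
time_s: 22.75
eef_pos: [0.4483, 0.1022, 0.2122]
tool_rot: [-3.141, -0.0, 0.67]
ft_force: [0.2, 0.4, -2.5]
gripper_width: 0.0671
grip_force: 49.4
```

```bash
python3 - <<'E'
from h import *
go(.4492,.1015,.0652)
E
```

```text
t 22.75 pos [0.4483 0.1022 0.2122] rpy [-3.141 -0.     0.67 ] w 0.0671 q [ 0.06  0.32 -0.5   2.02  0.2   0.85 -1.46]
shift cm [ 0.02  0.12 14.7 ] norm 14.7
```

>>> {"op": "apply_moves", "data": {
  "targets": [
    [0,[0,0.1,1],0],
    [0,[0,0,2],0],
    [0,[0,0,3],0],
    [0,[0,0,3],0],
    [0,[0,0,2],0],
    [0,[0,0,1.5],0],
    [0,[0,0,1],0],
    [0,[0,0,0.6],0],
    [0,[0,0,0.3],0],
    [0,[0,0,0.2],0],
    [0,[0,0,0.1],0],
    [0,[0,0,0],0],
    [0,[0,0,0],0]
  ]
}}

```text
time_s: 24.05
eef_pos: [0.4492, 0.1011, 0.0656]
tool_rot: [3.141, -0.001, 0.67]
ft_force: [0.3, -0.1, -2.9]
gripper_width: 0.0673
grip_force: 49.4
```

>>> {"op": "apply_moves", "data": {
  "targets": [
    [0,[0,0,0.1],0],
    [0,[0,0,0.1],0],
    [0,[0,0,0],0]
  ]
}}

```text
time_s: 24.35
eef_pos: [0.449, 0.1011, 0.0649]
tool_rot: [3.14, -0.0, 0.67]
ft_force: [-14.8, -2.4, 46.5]
gripper_width: 0.0674
grip_force: 60.8
```

>>> {"op": "apply_moves", "data": {
  "targets": [
    [0,[0,0,-0.1],0],
    [0,[0,0,0],0]
  ]
}}

```text
time_s: 24.55
eef_pos: [0.4491, 0.1011, 0.0652]
tool_rot: [3.141, -0.001, 0.67]
ft_force: [-7.3, -1.2, 21.1]
gripper_width: 0.0676
grip_force: 55.0
```

>>> {"op": "apply_moves", "data": {
  "targets": [
    [0.9,[0,0,0],0],
    [1,[0,0,0],0],
    [1,[0,0,0],0],
    [1,[0,0,0],0],
    [1,[0,0,-1],0],
    [1,[0,0,-2],0],
    [1,[0,0,-3],0],
    [1,[0,0,-4],0],
    [1,[0,0,-4],0],
    [1,[0,0,-3],0],
    [1,[0.7,-1.8,0],0],
    [1,[1.3,-3.1,0],0],
    [1,[1.3,-3.1,0],0],
    [1,[1.3,-3.1,0],0],
    [1,[1.3,-3.1,0],0],
    [1,[1.3,-3.1,0],0],
    [1,[1.1,-2.7,0],0],
    [1,[0,0,0],0],
    [1,[0,0,0],0]
  ]
}}

```text
time_s: 26.45
eef_pos: [0.3895, 0.3095, 0.2347]
tool_rot: [3.142, 0.0, 0.671]
ft_force: [1.0, -1.2, 0.4]
gripper_width: 0.0852
grip_force: 0.0
```

```bash
python3 - <<'E'
from h import *
c=calibration('wrist');p,d=read_camera('wrist');X=fcloud(d,c);save('w5.png',p)
go(.397,.39,.10)
h=cv2.cvtColor(p,cv2.COLOR_RGB2HSV)
k0=(np.hypot(X[...,0]-.397,X[...,1]-.39)<.05)
for a,b in((.095,.118),(.112,.124),(.15,.163)):
    q=X[k0&(X[...,2]>a)&(X[...,2]<b)];print('mustard',len(q),((q.min(0)+q.max(0))/2).round(4),np.ptp(q,0).round(3),'fit',fitcyl(q,.027,c['eye']) if len(q)>20 and b<.12 else '')
v,u=np.nonzero(k0&(X[...,2]>.15)&(h[...,1]<90)) ;print('tip px',u.mean(),v.mean()) if len(u) else 0
for nm,ctr in(('spread',(.449,.101)),('candle',(.393,.266))):
    q=X[(X[...,2]>.08)&(X[...,2]<.115)&(np.hypot(X[...,0]-ctr[0],X[...,1]-ctr[1])<.045)]
    if len(q): print(nm,len(q),((q.min(0)+q.max(0))/2).round(4),np.ptp(q,0).round(3),np.percentile(q[:,2],[50,99]).round(4))
c=calibration('side');p,d=read_camera('side');X=cloud(d,c)
q=X[(X[...,2]>.055)&(X[...,2]<.135)&(np.hypot(X[...,0]-.449,X[...,1]-.101)<.04)]
print('spread side',len(q),q.min(0),q.max(0))
E
```

```text
t 26.5 pos [0.3899 0.3088 0.2346] rpy [3.141 0.    0.67 ] w 0.0856 q [-0.32  0.36 -0.6   1.9   0.25  0.95 -1.93]
shift cm [ 5.6  -5.93 13.46] norm 15.7
mustard 160 [0.4042 0.3856 0.1065] [0.038 0.047 0.023] fit (array([0.39497504, 0.38964075]), np.float64(0.00036403634791532994))
mustard 200 [0.3957 0.3898 0.1181] [0.053 0.054 0.012] fit 
mustard 207 [0.3957 0.3889 0.1561] [0.011 0.012 0.012] fit 
tip px 93.29688935555848 319.12088200551256
spread 1980 [0.4477 0.1031 0.0927] [0.063 0.062 0.025] [0.1024 0.1045]
candle 975 [0.3929 0.2658 0.0862] [0.076 0.076 0.012] [0.0895 0.0917]
spread side 521 [0.41357926 0.07270666 0.05506844] [0.4805063  0.13731592 0.10715198]
```

View pics/w5.png

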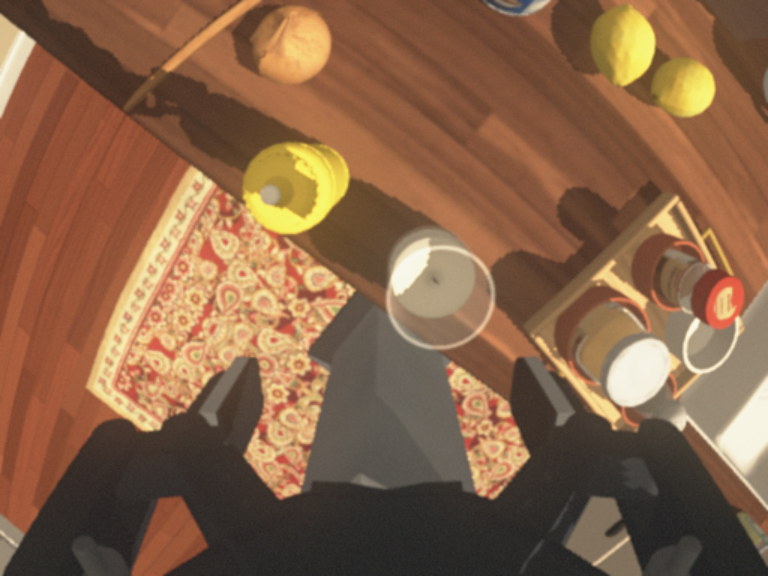

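The mustard is at (0.3955, 0.3897) in both views. The spread lid is at 102 mm, so that jar is seated in its cup at (625,350).

>>> {"op": "apply_moves", "data": {
  "targets": [
    [1,[1.9,-2,0],0],
    [1,[1.8,-2,0],0],
    [1,[1.8,-2,0],0],
    [1,[0,0,1.5],0],
    [1,[0,0,3],0],
    [1,[0,0,3],0],
    [1,[0,0,3],0],
    [1,[0,0,2],0],
    [1,[0,0,1.3],0],
    [0.8,[0,0,0],0],
    [0.6,[0,0,0],0],
    [0.4,[0,0,0],0],
    [0.2,[0,0,0],0],
    [0,[0,0,0],0],
    [0,[0,0,0],0],
    [0,[0,0,0],0],
    [0,[0,0,0],0]
  ],
  "grip_force": 35
}}

```text
time_s: 28.25
eef_pos: [0.3964, 0.391, 0.0976]
tool_rot: [3.141, -0.002, 0.669]
ft_force: [0.8, -1.9, 7.4]
gripper_width: 0.0523
grip_force: 37.6
```

>>> {"op": "apply_moves", "data": {
  "targets": [
    [0,[0,0,-0.5],0],
    [0,[0,0,-1.5],0],
    [0,[0,0,-3],0],
    [0,[0,0,-4],0],
    [0,[0,0,-4],0],
    [0,[0,0,-3],0],
    [0,[0,0,-1.5],0],
    [0,[-0.4,1.2,0],0],
    [0,[-1.2,3.3,0],0],
    [0,[-1.2,3.3,0],0],
    [0,[-1.2,3.3,0],0],
    [0,[-1.2,3.3,0],0],
    [0,[-1.2,3.3,0],0],
    [0,[-1.2,3.3,0],0],
    [0,[-1.2,3.3,0],0],
    [0,[-1.2,3.3,0],0],
    [0,[-1.2,3.3,0],0],
    [0,[-1.2,3.3,0],0],
    [0,[-1.2,3.3,0],0],
    [0,[-0.4,1.2,0],0]
  ]
}}

```text
time_s: 30.25
eef_pos: [0.526, -0.0042, 0.2705]
tool_rot: [3.142, 0.002, 0.666]
ft_force: [-0.6, 0.5, -2.6]
gripper_width: 0.0524
grip_force: 37.7
```

>>> {"op": "apply_moves", "data": {
  "targets": [
    [0,[0,0,0],0],
    [0,[0,0,0],0]
  ]
}}

```text
time_s: 30.45
eef_pos: [0.5256, 0.0005, 0.271]
tool_rot: [-3.141, 0.0, 0.67]
ft_force: [0.1, -0.1, -2.0]
gripper_width: 0.0522
grip_force: 37.7
```

```bash
python3 - <<'E'
from h import *
go(.527,.001,.1095)
c=calibration('wrist');p,d=read_camera('wrist');X=fcloud(d,c);save('w6.png',p)
c=calibration('side');p,d=read_camera('side');cs=p[100:260,150:310,::-1];cv2.imwrite('pics/s6.png',cv2.resize(cs,None,fx=3.5,fy=3.5,interpolation=cv2.INTER_CUBIC))
E
```

```text
t 30.45 pos [5.256e-01 5.000e-04 2.710e-01] rpy [-3.141  0.     0.67 ] w 0.0522 q [ 0.25  0.35 -0.47  1.79  0.18  1.04 -1.19]
shift cm [ 0.15  0.07 16.15] norm 16.1
```

View pics/s6.png

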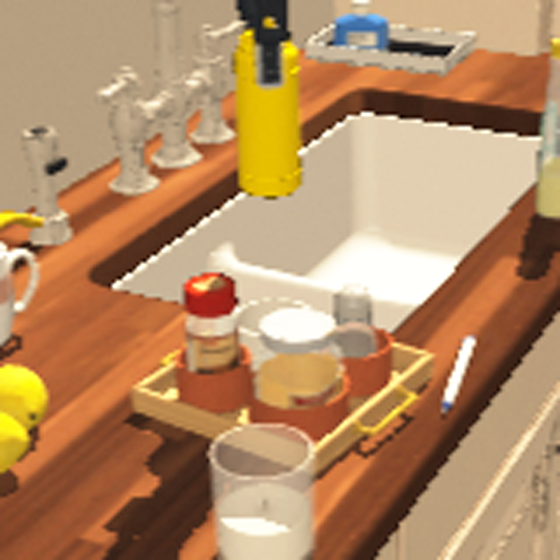

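The mustard hangs upright at (268,120) above the white cup, and the other three stand upright in their cups. Lowering it.

>>> {"op": "apply_moves", "data": {
  "targets": [
    [0,[0.1,0.1,1],0],
    [0,[0,0,2],0],
    [0,[0,0,3],0],
    [0,[0,0,3],0],
    [0,[0,0,2.5],0],
    [0,[0,0,1.8],0],
    [0,[0,0,1.2],0],
    [0,[0,0,0.8],0],
    [0,[0,0,0.4],0],
    [0,[0,0,0.2],0],
    [0,[0,0,0.15],0],
    [0,[0,0,0.1],0],
    [0,[0,0,0],0],
    [0,[0,0,0],0]
  ]
}}

```text
time_s: 31.95
eef_pos: [0.5278, 0.0001, 0.11]
tool_rot: [3.141, -0.0, 0.67]
ft_force: [-0.2, 0.2, -1.4]
gripper_width: 0.0522
grip_force: 37.6
```

>>> {"op": "apply_moves", "data": {
  "targets": [
    [0,[0,0,0.1],0],
    [0,[0,0,0.05],0],
    [0,[0,0,0],0]
  ]
}}

```text
time_s: 32.25
eef_pos: [0.5279, 0.0002, 0.1086]
tool_rot: [3.141, -0.001, 0.67]
ft_force: [-0.3, -0.5, 4.2]
gripper_width: 0.0523
grip_force: 38.3
```

>>> {"op": "apply_moves", "data": {
  "targets": [
    [0.7,[0,0,0],0],
    [0.85,[0,0,0],0],
    [1,[0,0,0],0],
    [1,[0,0,0],0],
    [1,[0,0,-0.5],0],
    [1,[0,0,-1.5],0],
    [1,[0,0,-2.5],0],
    [1,[0,0,-3],0],
    [1,[0,0,-3],0],
    [1,[0,0,-3],0],
    [1,[0,0,-3],0],
    [1,[-2,2,0],0],
    [1,[-3,3,0],0],
    [1,[-3,3,0],0],
    [1,[-2,2,0],0],
    [1,[0,0,0],0],
    [1,[0,0,0],0]
  ]
}}

```text
time_s: 33.95
eef_pos: [0.5112, -0.1404, 0.2735]
tool_rot: [-3.141, -0.0, 0.669]
ft_force: [0.1, 0.6, -0.2]
gripper_width: 0.0855
grip_force: 0.0
```

```bash
python3 - <<'E'
from h import *
c=calibration('wrist');p,d=read_camera('wrist');X=fcloud(d,c);save('w7.png',p)
go(.5,-.15,.27)
for nm,ctr,a,b,r in(('mustard',(.5273,.001),.1,.14,.027),('spread',(.4492,.1015),.09,.11,.0325),('salt',(.438,.012),.09,.11,.02),('spice',(.5385,.09),.105,.13,.0225)):
    q=X[(X[...,2]>a)&(X[...,2]<b)&(np.hypot(X[...,0]-ctr[0],X[...,1]-ctr[1])<.042)]
    if len(q): print(nm,len(q),((q.min(0)+q.max(0))/2).round(4),np.ptp(q,0).round(3),np.percentile(q[:,2],[50,99]).round(4))
c=calibration('side');p,d=read_camera('side');save('s7.png',p);X=cloud(d,c)
q=X[(X[...,2]>.08)&(np.hypot(X[...,0]-.527,X[...,1])<.035)]
print('mustard side',q[:,2].max())
for a,b in((.085,.105),(.11,.128)):
    w=q[(q[:,2]>a)&(q[:,2]<b)]
    if len(w)>10: print(a,fitcyl(w,.027,c['eye']))
for nm,ctr,r,h in(('soap',(.402,-.451),.028,.15),('candle',(.393,.266),.038,.085)):
    w=X[(X[...,2]>.02)&(X[...,2]<h)&(np.hypot(X[...,0]-ctr[0],X[...,1]-ctr[1])<.05)];print(nm,len(w),fitcyl(w,r,c['eye']))
E
```

```text
t 34.0 pos [ 0.5114 -0.1395  0.2735] rpy [-3.141 -0.     0.67 ] w 0.0848 q [ 0.48  0.35 -0.42  1.78  0.16  1.04 -0.9 ]
shift cm [-1.54  0.11  0.35] norm 1.6
mustard 991 [ 0.5273 -0.0026  0.1201] [0.054 0.052 0.04 ] [0.1353 0.1396]
spread 1754 [0.449  0.1008 0.0984] [0.062 0.063 0.015] [0.1027 0.1051]
salt 522 [0.4389 0.0125 0.096 ] [0.033 0.033 0.012] [0.0978 0.1012]
spice 1175 [0.5372 0.09   0.1126] [0.045 0.045 0.015] [0.1173 0.1195]
mustard side 0.17222125172781677
0.085 (array([ 5.26879934e-01, -1.60786988e-04]), np.float64(0.001757740984683328))
0.11 (array([ 0.52737523, -0.00113119]), np.float64(0.001989107968812817))
soap 395 (array([ 0.40245187, -0.45129492]), np.float64(0.005146361901200226))
candle 882 (array([0.39298867, 0.26650443]), np.float64(0.0019948202568963293))
```

View pics/s7.png

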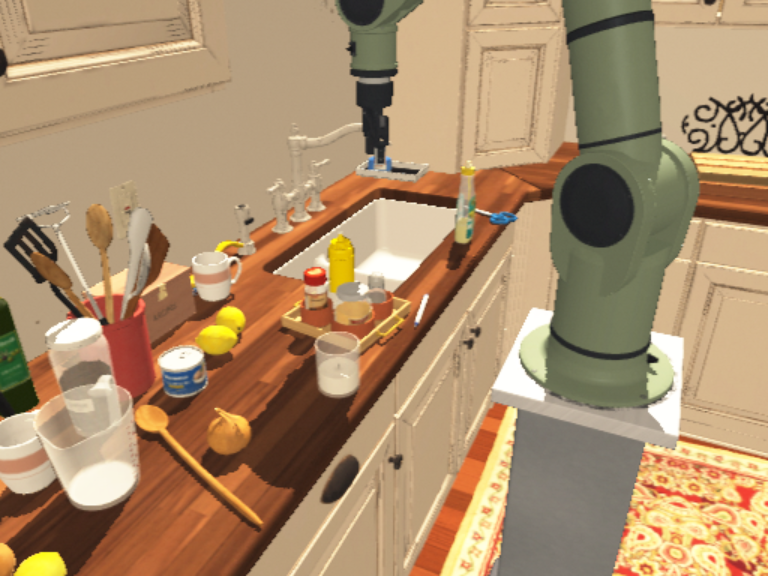

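All four stand upright in the caddy around (345,295), centred within about 2 mm and at the right heights. The soap at (465,205) and the candle at (338,362) have not moved, and the arm is clear. I'm handing in.

```bash
python3 -c "
from cell import job_done
print(job_done())"
```

```text
the job is handed in; nothing more can be done
None
```

The job is handed in: the mustard, spread jar, salt and spice stand upright in their cups, within a few millimetres of centre by the cameras, the washing-up liquid and candle have not moved, and it took about 34 s of the 109 s; no verdict came back.

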